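# Clamp a block in the drill jig

## Robot

A 6-joint arm with a two-finger parallel gripper is mounted at the origin on a cart in front of the work surface, level with it; the furniture and walls round the work are solid. World frame = base frame: x ahead of the robot, y to its left, z up, the work surface at z = 0. Lengths are in mm, angles in rad, forces in N, time in s.
With the tool pointing down it reaches from about 350 to 775 mm from the base axis. Payload 7.3 kg.
Tool frame: the origin (TCP) lies on the front face of the gripper's body, between the roots of the fingers; the fingertips stand 66 mm ahead of it and the grasp point (between the pads) lies 47 mm ahead of it (bot.tip_extent is the distance from the TCP to the fingertips, in mm); z points along the fingers, y is the line along which they close (so a half turn about z gives the same grasp; the last joint's range is limited). The gripper opens to 92 mm and grips with 3 to 60 N. Pads are 19 mm wide; open, the fingers measure 130 mm over their backs; the gripper's body (75 mm by 190 mm) begins 47 mm behind the grasp point.
Start: joints at [1.154, 0.342, 1.524, -0, 1.275, -0.146], TCP at [140.421, 505.886, 292.241] pointing down, gripper open.
Joint ranges: [-2.53, 2.53], [-0.77, 2.02], [0.04, 2.7], [-1, 4.14], [0.28, 2.66], [-3.11, 3.11]. Speed limits (rad/s): [2.57, 2.57, 3.14, 3.14, 3.14, 3.14].

## Interface

Orientations are given as [roll, pitch, yaw] about the fixed x, y, z axes, in that order (R = Rz(yaw) Ry(pitch) Rx(roll)).
In Python, from plant import readout, viewer, order, bot gives the robot as it stands.
- The arm moves only by the shell command python3 -m creep 'ROWS'. ROWS is text: rows parted by semicolons, each of 7 numbers parted by spaces: the shift along the world's x, y, z in m, then the turn, a rotation vector about the world's x, y, z in rad, then the opening in per cent of the stroke, from 0 (shut) to 100 (fully open). A call has 1 to 8 rows; each row shifts and turns the commanded pose from where the row before left it; what a row does not reach is not made up. A row lasts 1/12 s, in which the tool goes at most 41.7 mm and 7.16 degrees, less where a joint would pass 70% of its speed; a pose out of reach is approached as far as the arm can. A call is refused whole if a number of a shift passes 0.0417 or a number of a turn 0.125, either way. A call with a gripper value outside its range is refused whole. The fingers move at their own pace and stop on an object; the grip force is fixed at half the most. Time passes only in rows, so rows that do not move let the fingers close. It gives the time, the measured TCP pose, the force, the opening and the grip force at its end, in the units of the state.
- readout.get_obs(): the state, without advancing time (a new reading comes with each control period).
- viewer.capture(name): name is "scene" or "top"; returns the picture (420x560x3 uint8, red, green, blue); there is no depth.
- viewer.camera_info(name): a dict with "fx", "fy", "cx", "cy" (pixels), "origin" and "rotation" of the camera in the world. Camera axes: x right, y up, looking along -z (the intrinsics and any distortion apply to the point x, -y, -z); pixel columns grow to the right and rows downward; lengths in mm; the calibration is good to about 2 mm. A picture is of the moment at which its call begins. camera_info takes no time and is no camera call.
- order.close_job(): hands the job in; it is judged then, once.
The state is a dict: "time": time; "joint_positions": joint angles; "dq": joint speeds; "tau": joint torques, N m; "tool_pos": TCP position; "tcp_rot": TCP orientation; "contact_force": force on the tool from outside, world axes, zero at the start; "moment": the same for the moment, N m; "grip_width": finger opening in mm; "finger_force": force on a finger pad.
Only numpy, scipy, OpenCV 4.12 (cv2) and the standard library are available. Lean on these libraries where they do the work, as an engineer would, in place of code of your own. Each camera call takes 0.05 s, during which the arm holds its last target. There are 200 camera calls.

## Task

Get the wooden block in the drill jig ready for drilling, using only pushes with a fingertip: push the block along the fence until it is fully home against the end stop, then push the black-gripped cam lever round to its stop so that the cam clamps the block against the fence, and last push the drill-bush leaf by its knob over the block until it meets its stop. Pick nothing up, and leave the other things on the bench where they are.

Things in the scene. Friction and masses are not known exactly. Their poses are not given: they have to be found in the camera images.
- jig: drill jig, immovable: aluminium base plate 180 x 215 x 10 mm. Origin on its underside at bench height, z up; plate from x -80 to +100 mm, y -115 to +100 mm. The work bed lies between a steel fence (18 mm above the plate, face at x +50 mm), a steel end stop (same height, face at y +70 mm, from x 0 to 56 mm, 16 mm thick) and the cam lever on the -x side. The bush leaf is pivoted on the fence.
- block: plain wooden blank, 45 x 75 x 22 mm, loose on the jig's plate along the fence; origin: centre of its underside; its x is the 45 mm width, its y the 75 mm length (about along jig y). About 50 g. It starts up to 5 mm off the fence and 45 to 75 mm short of the end stop; pushed on its -y end face it slides along jig +y to go home.
- block_seat (a point): point fixed on the jig, with the jig's axes, where the block's origin lies when the block is home against fence and end stop (jig x +27.5, y +32.5, z +10 mm)
- lever_pivot (a point): point fixed on the jig: vertical axis of the cam lever, at the height of the lever's centre line (35 mm above the bench)
- lever_grip (a point): point on the cam lever's centre line, 88 mm from its pivot, 35 mm above the bench, in the middle of the round black grip (18 mm thick, from 51 to 121 mm from the pivot)
- cam_lever (a joint): angle of the cam lever (rad): 0 open, grows counter-clockwise from above, 1.92 clamped, at its stop pin. It points from its pivot in jig direction 2.269 + value (from jig +x towards +y): from the end-stop side round past the robot's side. Starts at 0 to 0.3. Its eccentric cam meets a seated block at about 1.8. Stays where left; at the grip 1 to 2 N turn it, rising to about 5 N on clamping.
- leaf_pivot (a point): point fixed on the jig: vertical axis of the bush leaf, on the fence, 49 mm above the bench
- leaf_knob (a point): point on the axis of the leaf's black knob (upright, 18 mm thick, from 54 to 80 mm above the bench, widest at 70 mm), 68 mm from the leaf's pivot, 72 mm above the bench
- bush_leaf (a joint): angle of the bush leaf, a flat steel arm 22 mm wide, 10 mm thick, underside 44 mm above the bench, with a brass bush and an upright black knob: 0 parked, grows counter-clockwise from above, 1.83 over the block, at its stop pin. It points from its pivot in jig direction 1.309 + value: from beyond the end stop in over the bed. Starts at 0 to 0.3, stays where left; 1 N at the knob turns it.
- spare_block: bystander: another wooden block, 40 x 60 x 20 mm, on the bench to the right of the jig; origin: centre of its underside
- hex_bolt: bystander: steel hex bolt 61 mm tall standing on its head on the bench to the right of the jig; origin: centre of its underside
- hex_key: bystander: black hex key, 35 x 95 x 9 mm, on the bench to the left of the jig; origin: centre of its underside
- spanner: bystander: spanner, 23 x 151 x 8 mm, lying near the front edge; origin: centre of its underside
- pliers: bystander: pliers, 60 x 146 x 15 mm, lying on the right; origin: centre of its underside
- castor: bystander: castor, 72 x 60 x 65 mm, standing on its plate behind the jig; origin: centre of its underside
- end_cap: bystander: black square tube end cap, 30 x 30 x 19 mm, behind the jig; origin: centre of its underside
- screwdriver: bystander: screwdriver, 29 x 160 x 31 mm, lying on the right; origin: centre of its underside
Not all that is in view belongs to the job. Leave any green look-alike of the block alone.

How it is judged (in metres and radians):
On the way, in this order (a step that is already met when the one before it is completed fails the run):
1. the block is pushed home against the end stop, the lever still open (y of block in the frame of block_seat above -0.004 m and value of joint cam_lever below 1.2 rad), for 0.2 s.
2. the cam lever is pushed round to its stop and the cam clamps the block, the leaf not yet over it (value of joint cam_lever above 1.82 rad and contact force between cam_lever and block above 4 N and y of block in the frame of block_seat above -0.004 m and value of joint bush_leaf below 1.2 rad), for 0.2 s.
3. the bush leaf is swung over the block to its stop (value of joint bush_leaf above 1.76 rad), for 0.2 s.
At the end, for the whole second after the job is handed in: The block lies flat at home (within 2 mm of the end stop, 1.5 mm of the fence, square to 0.04 rad), the cam lever is within 0.1 rad of its stop with the cam pressing the block by more than 4 N, the bush leaf is within 0.07 rad of its stop, and all is at rest (y of block in the frame of block_seat between -0.002 and 0.003 m and x of block in the frame of block_seat between -0.0015 and 0.003 m and angle between the x axis of block and the x axis of jig, either way round below 0.04 rad and z of block in the frame of block_seat below 0.004 m and value of joint cam_lever above 1.82 rad and contact force between cam_lever and block above 4 N and value of joint bush_leaf above 1.76 rad and linear speed of block below 0.01 m/s); the robot touches nothing.
It fails at once if the block is lifted or tipped (z of block in the frame of block_seat above 0.008 m or angle between block's own z axis and vertical above 0.25 rad).
It fails at once if another thing on the bench is moved more than 15 mm (distance of any of spare_block, hex_bolt, hex_key, spanner, pliers, castor, end_cap, screwdriver from where it was at the start of the episode above 0.015 m).
It also fails if it takes over 64 s, if anything falls off the work surface, if the arm or the gripper's body presses on something with over 40 N, if the wrist force passes 120 N, or if a joint passes its speed limit or range.

## Working session

There is one attempt and no reset: what is moved stays moved. The work goes in short steps, Python scripts to look and compute and a shell command to move; the robot and the scene stay as the last step left them, time stands still between calls to the robot, and variables do not carry over. Pictures are saved under pics/ and viewed, at most 10 in all, crops included, and the job is handed in when it is done.

```bash
mkdir -p pics
python3 - <<'E'
from plant import readout, viewer
import cv2
for n in("scene","top"):
    cv2.imwrite(f"pics/{n}0.png",cv2.resize(viewer.capture(n)[:,:,::-1],(800,600)))
    print(n,viewer.camera_info(n))
o=readout.get_obs();print(o)
E
```

```text
scene {'fx': 424.46734689622116, 'fy': 424.46734689622116, 'cx': 277.15327427751686, 'cy': 207.50548014537026, 'origin': array([ 168.49226956, -812.52455466,  685.64894187]), 'rotation': array([ 0.94184212,  0.01432741, -0.49670839])}
top {'fx': 443.7725298716272, 'fy': 443.7725298716272, 'cx': 278.57197565507244, 'cy': 205.21715296652528, 'origin': array([ 401.64508732, -100.10369125, 1170.15702376]), 'rotation': array([ 0.13386157, -0.00806541, -1.56024139])}
{'time': 0.1, 'joint_positions': array([ 1.15400021e+00,  3.42606582e-01,  1.52489733e+00, -3.80480712e-05,
        1.27538531e+00, -1.45987441e-01]), 'dq': array([ 1.14053682e-03,  7.42104258e-05, -2.72007448e-03,  2.57342326e-04,
        2.85335780e-04,  1.33361921e-04]), 'tau': array([ 1.25412906e-03, -4.31999803e+01, -2.44696748e+01,  7.17263133e-02,
        5.26216964e-02, -3.20742208e-05]), 'tool_pos': array([140.31586236, 505.62664783, 291.64694791]), 'tcp_rot': array([-3.14030458e+00, -1.52613236e-04,  2.87079498e+00]), 'contact_force': array([-0.38249171, -0.89560998,  0.34185745]), 'moment': array([-0.041663  ,  0.00476548,  0.00896404]), 'finger_force': 0.0, 'grip_width': 92.04768030662522}
```

View pics/top0.png

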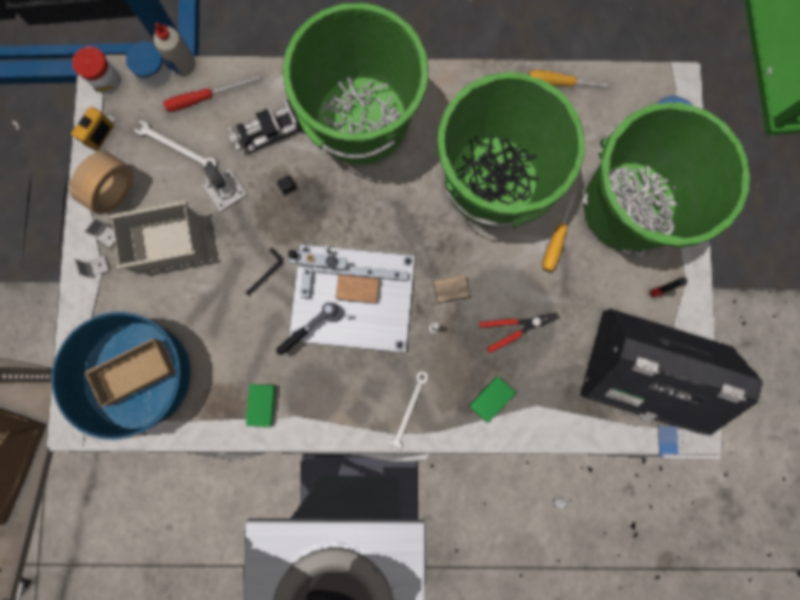

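View pics/scene0.png

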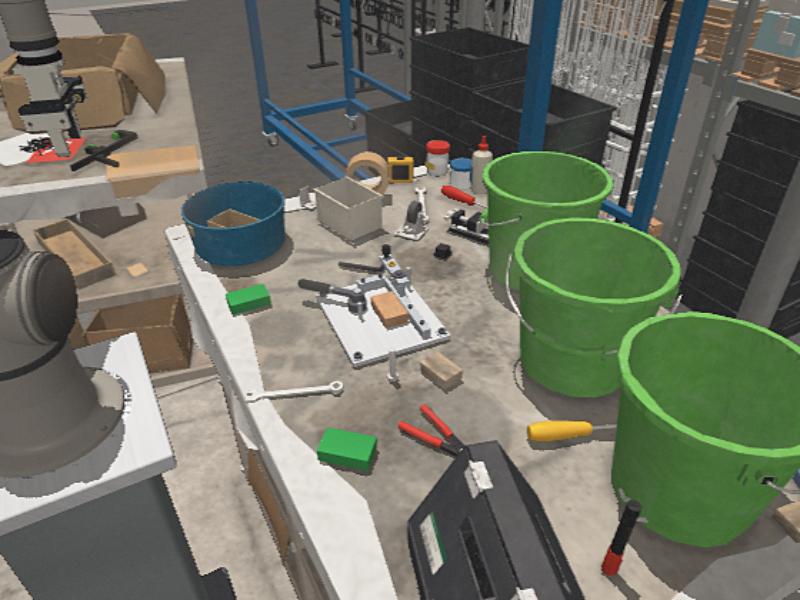

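Candidates for the block (800x600 top view): the brown block inside the jig at (358,288); the spare block at (452,288); green look-alikes at (261,405) and (493,399); the cardboard box in the blue tub at (130,372). I choose (358,288), since it lies on the jig plate beside the fence. Next I check it in a close crop.

```bash
cat > h.py <<'E'
import numpy as np, cv2
from scipy.spatial.transform import Rotation as R
from plant import readout, viewer
def cam(n):
    c=viewer.camera_info(n); return c,R.from_euler('xyz',c['rotation']).as_matrix()
def ray(n,u,v):
    c,M=cam(n); d=M@np.array([(u-c['cx'])/c['fx'],-(v-c['cy'])/c['fy'],-1]); return c['origin'],d
def onz(n,u,v,z):
    o,d=ray(n,u,v); return o+d*(z-o[2])/d[2]
def proj(n,p):
    c,M=cam(n); q=M.T@(np.asarray(p,float)-c['origin']); return np.array([c['cx']+c['fx']*q[0]/-q[2], c['cy']-c['fy']*q[1]/-q[2]])
E
python3 - <<'E'
from h import *
a=viewer.capture("top"); np.save("top.npy",a)
cr=a[160:260,185:320]
cv2.imwrite("pics/crop1.png",cv2.resize(cr[:,:,::-1],None,fx=5.9,fy=5.9,interpolation=cv2.INTER_CUBIC))
hsv=cv2.cvtColor(a,cv2.COLOR_RGB2HSV)
print(proj("top",[400,0,0]),[onz("top",u*.7,v*.7,10).round(1) for u,v in((300,245),(413,255),(405,350),(290,338))])
m=cv2.inRange(hsv,(5,90,60),(20,255,255)); m[:160]=0;m[260:]=0;m[:,:185]=0;m[:,320:]=0
for c in cv2.findContours(m,0,2)[0]:
    if cv2.contourArea(c)>60:
        r=cv2.minAreaRect(c);print(r,[onz("top",*p,32).round(1)[:2] for p in cv2.boxPoints(r)],onz("top",*r[0],32))
E
```

```text
[236.61787677 265.20600601] [array([646.4,  75.7,  10. ]), array([ 630. , -135.1,   10. ]), array([ 453.5, -121.8,   10. ]), array([473.1,  88.5,  10. ])]
((249.99009704589844, 201.59901428222656), (27.363523483276367, 15.920595169067383), 5.710593223571777) [array([546.1,   3.3]), array([5.876e+02, 2.000e-01]), array([581.2, -70.6]), array([539.8, -67.1])] [563.60196424 -33.55666075  32.        ]
```

View pics/crop1.png

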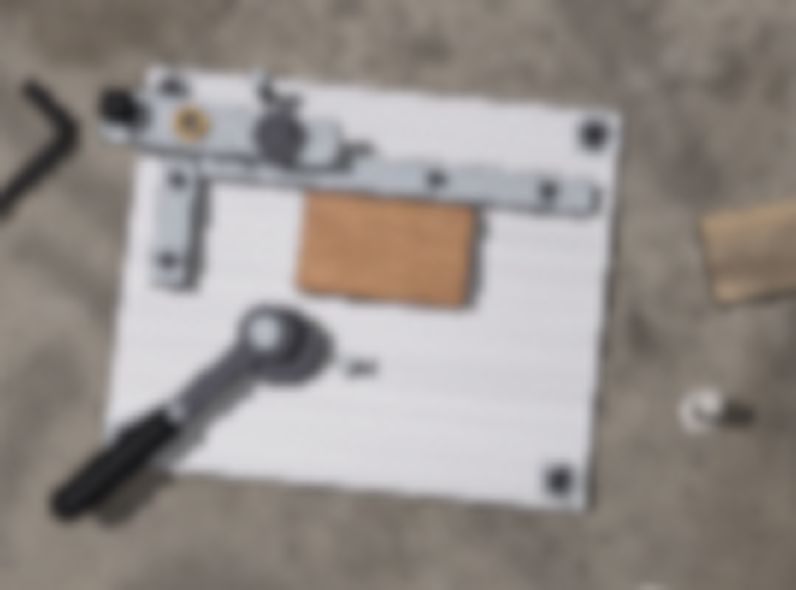

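The crop confirms the block (brown, at crop (388,248)) lying on the plate against the fence. The lever pivot is at (265,333), the grip at about (118,465), the knob at (120,107), the leaf pivot at (280,135) and the bolt at (703,410).

```bash
cat >> h.py <<'E'
def jig():
    J=np.load('jig.npy'); return J
def j2w(x,y):
    X,Y,t=jig(); return np.array([X+np.cos(t)*x-np.sin(t)*y, Y+np.sin(t)*x+np.cos(t)*y])
def w2j(p):
    X,Y,t=jig(); dx,dy=p[0]-X,p[1]-Y; return np.array([np.cos(t)*dx+np.sin(t)*dy,-np.sin(t)*dx+np.cos(t)*dy])
E
python3 - <<'E'
from h import *
f=lambda u,v,z: onz("top",185+(u+.5)/5.9-.5,160+(v+.5)/5.9-.5,z)[:2]
W=np.array([f(148,68,10),f(620,112,10),f(590,510,10),f(105,465,10)])
Jc=np.array([[100,100],[100,-115],[-80,-115],[-80,100]])
A=Jc-Jc.mean(0);B=W-W.mean(0)
t=np.arctan2((A[:,0]*B[:,1]-A[:,1]*B[:,0]).sum(),(A*B).sum())
Rm=np.array([[np.cos(t),-np.sin(t)],[np.sin(t),np.cos(t)]])
o=W.mean(0)-Rm@Jc.mean(0); np.save('jig.npy',[*o,t]);print("jig",o,t,"res",(W-o-Jc@Rm.T).round(1).tolist())
bl=np.array([f(*p,32) for p in((305,192),(474,206),(466,306),(297,292))])
print("block c w",bl.mean(0),"jig",w2j(bl.mean(0)),[w2j(p).round(1) for p in bl])
for n,u,v,z in(("lpiv",265,333,45),("grip",118,465,35),("griptip",62,507,35),("knob",120,105,80),("leafpiv",280,135,62),("bolt",703,410,61),("keycorner",70,130,5),("stop",175,230,28)):
    p=f(u,v,z);print(n,p.round(1),"jig",w2j(p).round(1))
print("seat",j2w(27.5,32.5))
E
```

```text
jig [539.7335117  -15.40959947] -0.07726604016274508 res [[0.3, 0.0], [-0.7, 1.2], [-0.2, -0.7], [0.7, -0.5]]
block c w [563.16298472 -33.39420101] jig [ 24.74778705 -16.12244196] [array([46.8, 21.6]), array([ 47.2, -53.1]), array([  2.7, -53.6]), array([ 2.3, 20.6])]
lpiv [524.   17.1] jig [-18.2  31.2]
grip [467.   80.3] jig [-79.9  89.8]
griptip [448.6 103.8] jig [-100.1  111.8]
knob [616.5  77.3] jig [69.4 98.3]
leafpiv [607.8  11.1] jig [65.8 31.7]
bolt [ 491.5 -171.1] jig [ -36. -159.]
keycorner [619.5 111.6] jig [ 69.8 132.8]
stop [571.   59.7] jig [25.4 77.3]
seat [569.66011291  14.87073309]
```

```bash
python3 -m creep '0.02 -0.03 0 0 0 0.097 0; 0.02 -0.03 0 0 0 0.097 0; 0.021 -0.031 0 0 0 0 0; 0.021 -0.031 0 0 0 0 0; 0.021 -0.031 0 0 0 0 0; 0.021 -0.031 0 0 0 0 0; 0.021 -0.031 0 0 0 0 0; 0.021 -0.031 0 0 0 0 0'
python3 -m creep '0.021 -0.031 0 0 0 0 0; 0.021 -0.031 0 0 0 0 0; 0.021 -0.031 0 0 0 0 0; 0.021 -0.031 0 0 0 0 0; 0.021 -0.031 0 0 0 0 0; 0.021 -0.031 0 0 0 0 0; 0.021 -0.031 0 0 0 0 0; 0.021 -0.031 0 0 0 0 0'
python3 -m creep '0.021 -0.031 0 0 0 0 0; 0.021 -0.031 0 0 0 0 0; 0.021 -0.031 0 0 0 0 0; 0.021 -0.031 0 0 0 0 0; 0 0 0 0 0 0 0; 0 0 0 0 0 0 0'
```

```text
time: 0.82
tool_pos: [306.8, 258.2, 292.2]
tcp_rot: [3.141, 0.0, 3.065]
contact_force: [-0.6, 0.7, 0.1]
grip_width: 43.1
finger_force: 0.0
time: 1.48
tool_pos: [475.0, 10.1, 292.1]
tcp_rot: [3.141, -0.0, 3.064]
contact_force: [1.6, 0.8, 0.8]
grip_width: 0.0
finger_force: 0.0
time: 1.98
tool_pos: [558.6, -113.6, 291.0]
tcp_rot: [3.141, -0.002, 3.062]
contact_force: [-0.7, 0.4, 0.3]
grip_width: 0.5
finger_force: 0.0
```

```bash
python3 -m creep '0 0 -0.035 0 0 0 0; 0 0 -0.035 0 0 0 0; 0 0 -0.035 0 0 0 0; 0 0 -0.035 0 0 0 0; 0 0 -0.035 0 0 0 0; 0 0 -0.031 0 0 0 0; 0 0 0 0 0 0 0; 0 0 0 0 0 0 0'
python3 -m creep '0.0008 0.01 0 0 0 0 0; 0.0008 0.01 0 0 0 0 0; 0.0004 0.005 0 0 0 0 0; 0.0004 0.005 0 0 0 0 0; 0.0004 0.005 0 0 0 0 0; 0.0004 0.005 0 0 0 0 0; 0.0004 0.005 0 0 0 0 0; 0.0004 0.005 0 0 0 0 0'
python3 - <<'E'
from h import *
p=readout.get_obs()['tool_pos'];print(w2j(p))
a=viewer.capture("top");b=viewer.capture("scene")
cv2.imwrite("pics/c2.png",np.hstack([cv2.resize(a[150:270,180:320],(400,343)),cv2.resize(b[150:270,200:340],(400,343))])[:,:,::-1])
E
```

```text
time: 2.65
tool_pos: [557.3, -110.8, 85.7]
tcp_rot: [3.14, -0.004, 3.066]
contact_force: [0.1, -0.1, 1.1]
grip_width: 0.7
finger_force: 0.0
time: 3.32
tool_pos: [563.6, -62.6, 87.9]
tcp_rot: [-3.14, 0.004, 3.065]
contact_force: [-0.6, -4.7, 7.1]
grip_width: 0.5
finger_force: 4.2
[ 27.44054886 -45.23862268]
```

View pics/c2.png

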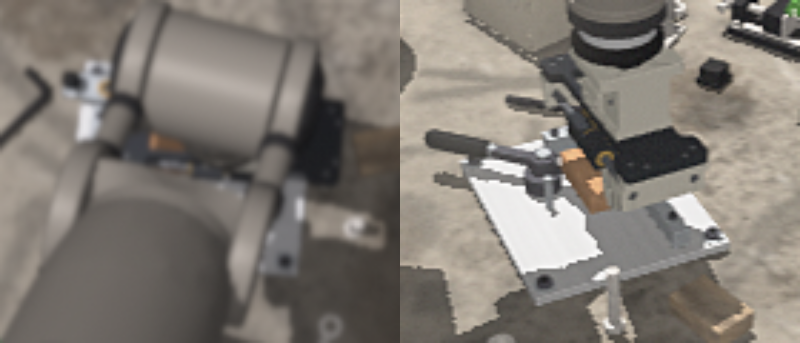

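The scene view shows the gripper behind the block (right panel, (585,180)), with 5 N along -y and 7 N upwards. I back off slightly and check the tip length before going on.

```bash
python3 -c "
from plant import bot
print(bot.tip_extent, [x for x in dir(bot) if x[0]!='_'])"
python3 -m creep '-0.0008 -0.01 0 0 0 0 0; -0.0008 -0.01 0 0 0 0 0; -0.0008 -0.01 0 0 0 0 0; 0 0 0 0 0 0 0;0 0 0 0 0 0 0;0 0 0 0 0 0 0'
python3 - <<'E'
from h import *
p=readout.get_obs()['tool_pos'];print(w2j(p))
b=viewer.capture("scene")
cv2.imwrite("pics/c3.png",cv2.resize(b[165:265,220:340],(720,600),interpolation=cv2.INTER_CUBIC)[:,:,::-1])
E
```

```text
65.5 ['Unreachable', 'tip_extent']
time: 3.92
tool_pos: [559.8, -92.3, 86.0]
tcp_rot: [3.141, -0.001, 3.064]
contact_force: [-1.0, 1.2, -0.0]
grip_width: 0.5
finger_force: 0.0
[ 25.94079151 -75.13525378]
```

View pics/c3.png

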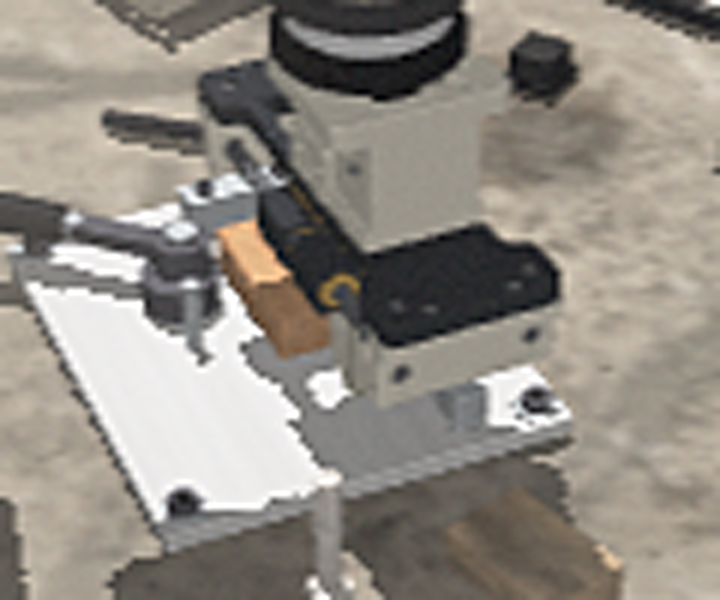

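Run:
```python
from h import *
f=lambda u,v,z: w2j(onz("scene",220+(u+.5)/6-.5,165+(v+.5)/6-.5,z)[:2]).round(1)
print("lead -x top",f(218,232,32),"trail -x top",f(282,324,32),"trail -x bottom",f(285,357,10),"trail +x top",f(333,312,32))
print("plate front-left corner",f(165,530,10),"base lever",f(205,188,10))
```

```text
lead -x top [ 5.5 42.7] trail -x top [  5.2 -31. ] trail -x bottom [  7.9 -26.3] trail +x top [ 28.  -32.5]
plate front-left corner [ -77.8 -107.5] base lever [ 23.7 107.5]
```

The block lies flat, against the fence, and has moved about 25 mm: its trailing face is near jig y -28, in line with the finger position. I keep pushing, more slowly.

```bash
python3 -m creep '0.0008 0.01 0 0 0 0 0; 0.0008 0.01 0 0 0 0 0; 0.0004 0.005 0 0 0 0 0; 0.0003 0.004 0 0 0 0 0; 0.0003 0.004 0 0 0 0 0; 0.0003 0.004 0 0 0 0 0;0.0003 0.004 0 0 0 0 0;0.0003 0.004 0 0 0 0 0'
python3 -m creep '0.0002 0.003 0 0 0 0 0; 0.0002 0.003 0 0 0 0 0; 0.0002 0.003 0 0 0 0 0'
python3 -c "
from h import *
print(w2j(readout.get_obs()['tool_pos']))"
```

```text
time: 4.63
tool_pos: [563.6, -46.8, 86.3]
tcp_rot: [3.142, 0.0, 3.065]
contact_force: [0.6, -1.0, -0.4]
grip_width: 0.5
finger_force: 0.2
time: 4.88
tool_pos: [564.1, -37.9, 86.2]
tcp_rot: [3.142, -0.0, 3.065]
contact_force: [-0.7, 0.2, -0.9]
grip_width: 0.5
finger_force: 0.3
[ 26.06242961 -20.55846874]
```

```bash
for i in 1 2 3; do python3 -m creep '0.0001 0.0015 0 0 0 0 0; 0.0001 0.0015 0 0 0 0 0'; done | grep -E 'pos|contact'
```

```text
tool_pos: [563.8, -36.7, 86.3]
contact_force: [-3.9, -15.2, 2.4]
tool_pos: [563.9, -36.1, 86.5]
contact_force: [-6.8, -28.4, 3.3]
tool_pos: [564.0, -35.6, 86.7]
contact_force: [-9.1, -39.6, 5.0]
```

The force builds up at the stop, so the block is home. I retreat, then go round to the far side of the lever.

```bash
python3 -m creep '-0.0015 -0.02 0 0 0 0 0; 0 0 0.035 0 0 0 0; 0 0 0.035 0 0 0 0; 0 0 0 0 0 0 0'
python3 -m creep '-0.0086 0.02 0 0 0 -0.095 0;-0.0086 0.02 0 0 0 -0.095 0;-0.0086 0.02 0 0 0 -0.095 0;-0.0086 0.02 0 0 0 -0.095 0;-0.0086 0.02 0 0 0 -0.095 0;-0.0086 0.02 0 0 0 -0.095 0;-0.0086 0.02 0 0 0 -0.095 0;-0.0086 0.02 0 0 0 -0.095 0'
python3 -m creep '0 0 0 0 0 0 0;0 0 0 0 0 0 0'
cat > lev.py <<'E'
from h import *
o=readout.get_obs();p=o['tool_pos'];print("jig",w2j(p),"z",p[2],"yaw",o['tcp_rot'][2]-jig()[2])
P=np.array([-18.2,31.2])
prev=p[:2]
for v in np.arange(0.1,2.0,0.2):
    th=2.269+v; q=P+85*np.array([np.cos(th),np.sin(th)])+23.5*np.array([np.sin(th),-np.cos(th)])
    w=j2w(*q); print(v.round(1),w.round(1),"step",(w-prev).round(1)); prev=w
E
python3 lev.py
```

```text
time: 5.72
tool_pos: [566.2, -50.1, 162.3]
tcp_rot: [-3.14, 0.011, 3.064]
contact_force: [2.0, -0.6, 0.0]
grip_width: 0.7
finger_force: 0.0
time: 6.38
tool_pos: [493.9, 111.9, 156.2]
tcp_rot: [3.141, 0.0, 2.3]
contact_force: [0.5, 0.6, -0.0]
grip_width: 0.4
finger_force: 0.0
time: 6.55
tool_pos: [494.1, 111.8, 156.3]
tcp_rot: [3.141, 0.0, 2.308]
contact_force: [-0.7, 0.4, 0.1]
grip_width: 0.7
finger_force: 0.0
jig [-55.28992539 123.30379224] z 156.31898968058317 yaw 2.385362176241717
0.1 [485.5  96.5] step [ -8.6 -15.3]
0.3 [470.5  87.2] step [-15.   -9.2]
0.5 [457.7  75.2] step [-12.9 -12. ]
0.7 [447.4  60.9] step [-10.2 -14.3]
0.9 [440.3  44.8] step [ -7.2 -16.1]
1.1 [436.4  27.6] step [ -3.8 -17.2]
1.3 [436.1  10. ] step [ -0.3 -17.6]
1.5 [439.3  -7.3] step [  3.2 -17.3]
1.7 [445.8 -23.7] step [  6.5 -16.3]
1.9 [455.4 -38.4] step [  9.7 -14.7]
```

Now I look at the block seating (fence and end stop) before descending.

Run:
```python
from h import *
a=viewer.capture("top");b=viewer.capture("scene")
cv2.imwrite("pics/c4.png",np.hstack([cv2.resize(a[150:270,180:320],(400,343)),cv2.resize(b[165:265,215:331],(400,343))])[:,:,::-1])
```

```text
(no output)
```

View pics/c4.png

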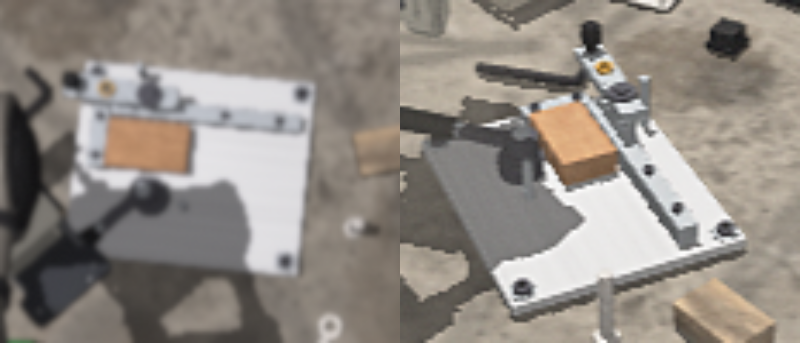

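```bash
python3 -m creep '0 0 -0.035 0 0 0 0;0 0 -0.035 0 0 0 0;0 0 0 0 0 0 0;-0.0043 -0.0077 0 0 0 0 0;-0.0043 -0.0077 0 0 0 0 0;-0.0075 -0.0046 0 0 0 0.1 0;-0.0075 -0.0046 0 0 0 0.1 0'
python3 lev.py | head -1
```

```text
time: 7.23
tool_pos: [472.2, 85.2, 88.5]
tcp_rot: [3.138, 0.004, 2.509]
contact_force: [2.3, 1.1, -0.6]
grip_width: 0.6
finger_force: 1.0
jig [-75.14198956  95.11191608] z 88.50802827866994 yaw 2.5859310661383543
```

The picture shows the block home against the end stop and parallel to the fence (left panel, (148,145)). The finger is now on the lever side, so I push round.

```bash
python3 -m creep '-0.0065 -0.006 0 0 0 0.1 0;-0.0065 -0.006 0 0 0 0.1 0;-0.0051 -0.0072 0 0 0 0.1 0;-0.0051 -0.0072 0 0 0 0.1 0;-0.0036 -0.008 0 0 0 0.1 0;-0.0036 -0.008 0 0 0 0.1 0;-0.0019 -0.0086 0 0 0 0.1 0;-0.0019 -0.0086 0 0 0 0.1 0'
python3 -m creep '-0.0002 -0.0088 0 0 0 0.1 0;-0.0002 -0.0088 0 0 0 0.1 0;0.0016 -0.0087 0 0 0 0.1 0;0.0016 -0.0087 0 0 0 0.1 0'
python3 lev.py |head -1
```

```text
time: 7.9
tool_pos: [437.6, 25.6, 88.7]
tcp_rot: [-3.141, 0.005, -2.974]
contact_force: [0.3, 2.6, 0.5]
grip_width: 0.4
finger_force: 1.1
time: 8.23
tool_pos: [440.1, -9.5, 88.6]
tcp_rot: [-3.139, 0.003, -2.574]
contact_force: [0.2, 2.8, 0.2]
grip_width: 0.9
finger_force: 1.1
jig [-99.80324532  -1.75381001] z 88.55311901428897 yaw -2.496614664086232
```

```bash
python3 -m creep '0.0033 -0.0082 0 0 0 0.1 0;0.0033 -0.0082 0 0 0 0.1 0;0.0024 -0.0037 0 0 0 0.05 0;0.0024 -0.0037 0 0 0 0.05 0'
python3 -m creep '0.0024 -0.0037 0 0 0 0.05 0;0.0024 -0.0037 0 0 0 0.05 0'
python3 -m creep '0.002 -0.002 0 0 0 0 0;0.002 -0.002 0 0 0 0 0'
python3 lev.py |head -1
```

```text
time: 8.57
tool_pos: [450.8, -33.3, 88.4]
tcp_rot: [-3.14, 0.001, -2.277]
contact_force: [-2.7, 2.4, 3.3]
grip_width: 0.4
finger_force: 2.2
time: 8.73
tool_pos: [455.0, -39.8, 88.4]
tcp_rot: [3.141, 0.001, -2.177]
contact_force: [-9.2, 17.8, 7.9]
grip_width: 0.2
finger_force: 10.6
time: 8.9
tool_pos: [455.6, -40.5, 88.2]
tcp_rot: [3.131, 0.001, -2.18]
contact_force: [-15.8, 34.2, 24.5]
grip_width: 0.2
finger_force: 17.3
jig [-81.97226145 -31.46782801] z 88.19853961630037 yaw -2.1027477820909604
```

```bash
python3 -m creep '-0.009 0.006 0 0 0 0 0;-0.009 0.006 0 0 0 0 0;0 0 0.035 0 0 0 0;0 0 0.04 0 0 0 0;0 0 0 0 0 0 0'
python3 - <<'E'
from h import *
print(readout.get_obs()['joint_positions'].round(2))
a=viewer.capture("top");b=viewer.capture("scene")
cv2.imwrite("pics/c5.png",np.hstack([cv2.resize(a[150:270,180:320],(400,343),interpolation=2),cv2.resize(b[165:265,215:331],(400,343),interpolation=2)])[:,:,::-1])
E
python3 lev.py |head -1
```

```text
time: 9.32
tool_pos: [444.7, -33.0, 169.0]
tcp_rot: [-3.128, 0.005, -2.178]
contact_force: [1.9, 0.6, 1.0]
grip_width: 0.5
finger_force: 0.0
[-0.25  0.35  1.91 -0.    0.87 -2.78]
jig [-95.46602852 -24.52338426] z 164.67532184506862 yaw -2.101462306238542
```

View pics/c5.png

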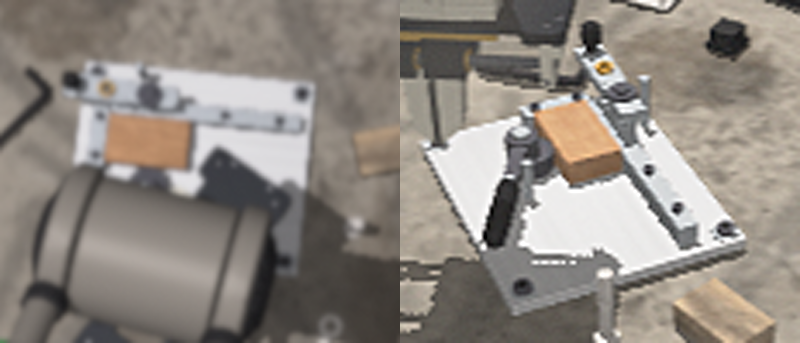

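The lever is at its stop against the block (scene panel, grip at (500,210)) and the block is still home. The leaf is next.

```bash
python3 -m creep '0.019 0.0092 0 0 0 -0.12 0;0.019 0.0092 0 0 0 -0.12 0;0.019 0.0092 0 0 0 -0.12 0;0.019 0.0092 0 0 0 -0.12 0;0.019 0.0092 0 0 0 -0.12 0;0.019 0.0092 0 0 0 -0.12 0;0.019 0.0092 0 0 0 -0.12 0;0.019 0.0092 0 0 0 -0.12 0'
python3 -m creep '0.019 0.0092 0 0 0 -0.12 0;0.019 0.0092 0 0 0 -0.12 0;0.019 0.0092 0 0 0 -0.1 0;0 0 0 0 0 0 0;0 0 0 0 0 0 0'
cat > leaf.py <<'E'
from h import *
o=readout.get_obs();p=o['tool_pos'];print("jig",w2j(p),"z",p[2],"yaw",o['tcp_rot'][2]-jig()[2],o['joint_positions'][5])
P=np.array([66.5,31.7])
prev=p[:2]
for v in [.1,.2,.4,.6,.8,1.,1.2,1.4,1.6,1.8,1.83]:
    th=1.309+v; q=P+68*np.array([np.cos(th),np.sin(th)])+20*np.array([np.sin(th),-np.cos(th)])
    w=j2w(*q); print(v,w.round(1),"step",(w-prev).round(1)); prev=w
E
python3 leaf.py
python3 - <<'E'
from h import *
a=viewer.capture("scene");
cv2.imwrite("pics/c6.png",cv2.resize(a[130:250,220:360],(700,600),interpolation=2)[:,:,::-1])
E
```

```text
time: 10.08
tool_pos: [593.9, 41.9, 161.1]
tcp_rot: [3.142, -0.001, 3.139]
contact_force: [0.2, 0.2, 0.5]
grip_width: 0.5
finger_force: 0.0
time: 10.5
tool_pos: [650.4, 69.4, 160.5]
tcp_rot: [-3.141, -0.001, 2.807]
contact_force: [-0.3, -1.4, -0.5]
grip_width: 0.4
finger_force: 0.0
jig [103.79462689  93.07941897] z 160.5475790691086 yaw 2.8840198841803373 -1.2466660287600566
0.1 [644.   72.4] step [-6.4  3. ]
0.2 [637.7  75.6] step [-6.3  3.2]
0.4 [624.3  80.2] step [-13.4   4.5]
0.6 [610.3  81.9] step [-14.    1.8]
0.8 [596.1  80.9] step [-14.1  -1.1]
1.0 [582.5  77. ] step [-13.6  -3.8]
1.2 [569.9  70.5] step [-12.6  -6.5]
1.4 [558.9  61.7] step [-11.   -8.8]
1.6 [549.8  50.8] step [ -9.1 -10.9]
1.8 [543.1  38.4] step [ -6.7 -12.4]
1.83 [542.3  36.4] step [-0.8 -2. ]
```

View pics/c6.png

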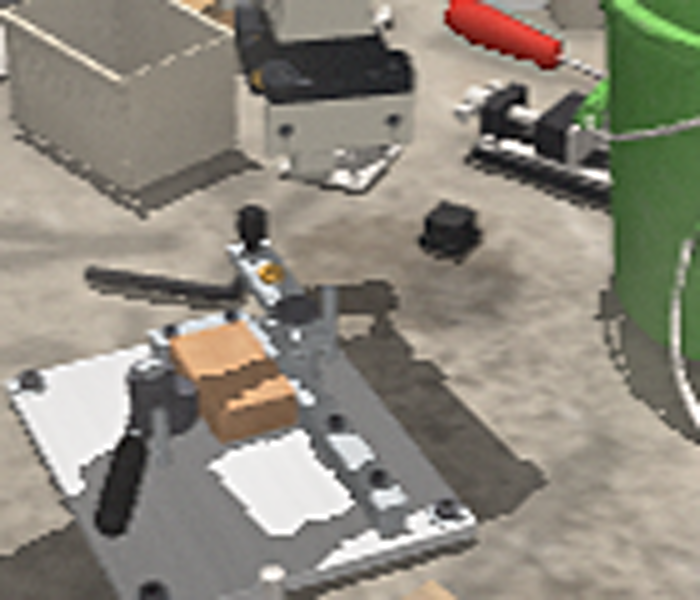

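The knob, at crop (252,225), is clear on the near side of the finger. I descend beside it and swing the leaf.

```bash
python3 -m creep '0 0 -0.034 0 0 0 0;0 0 0 0 0 0 0;-0.0064 0.003 0 0 0 0 0;-0.0063 0.0032 0 0 0 0 0;-0.0067 0.0023 0 0 0 0.085 0;-0.0067 0.0023 0 0 0 0.085 0;-0.007 0.001 0 0 0 0.085 0;-0.007 0.001 0 0 0 0.085 0'
python3 -m creep '-0.007 -0.0005 0 0 0 0.085 0;-0.007 -0.0005 0 0 0 0.085 0;-0.0068 -0.0019 0 0 0 0.085 0;-0.0068 -0.0019 0 0 0 0.085 0;-0.0063 -0.0033 0 0 0 0.085 0;-0.0063 -0.0033 0 0 0 0.085 0;-0.0055 -0.0044 0 0 0 0.085 0;-0.0055 -0.0044 0 0 0 0.085 0'
python3 leaf.py|head -1
```

```text
time: 11.22
tool_pos: [610.3, 82.6, 129.3]
tcp_rot: [-3.141, 0.003, -3.133]
contact_force: [1.3, -1.9, -0.3]
grip_width: 0.5
finger_force: 0.6
time: 11.88
tool_pos: [559.3, 62.4, 129.4]
tcp_rot: [-3.139, 0.003, -2.453]
contact_force: [1.9, 0.6, -0.2]
grip_width: 0.6
finger_force: 0.7
jig [13.4866561  79.09464889] z 129.35048312830446 yaw -2.376090110462048 -2.284324729197387
```

```bash
python3 -m creep '-0.0046 -0.0054 0 0 0 0.085 0;-0.0046 -0.0054 0 0 0 0.085 0;-0.0034 -0.0062 0 0 0 0.085 0;-0.0017 -0.0031 0 0 0 0.04 0;-0.0017 -0.0031 0 0 0 0.04 0'
for i in 1 2 3; do python3 -m creep '-0.0003 -0.0015 0 0 0 0 0;-0.0003 -0.0015 0 0 0 0 0'; done
python3 leaf.py|head -1
```

```text
time: 12.3
tool_pos: [543.5, 39.1, 129.3]
tcp_rot: [-3.139, 0.002, -2.121]
contact_force: [1.8, -0.3, -1.3]
grip_width: -0.2
finger_force: 0.7
time: 12.47
tool_pos: [543.3, 37.8, 129.3]
tcp_rot: [-3.14, 0.005, -2.125]
contact_force: [3.0, 15.1, 2.0]
grip_width: 0.1
finger_force: 7.2
time: 12.63
tool_pos: [543.1, 37.1, 129.4]
tcp_rot: [-3.141, 0.009, -2.125]
contact_force: [4.3, 27.1, 1.6]
grip_width: 0.3
finger_force: 12.8
time: 12.8
tool_pos: [542.9, 36.5, 129.5]
tcp_rot: [-3.141, 0.013, -2.126]
contact_force: [8.0, 38.8, 0.4]
grip_width: 0.4
finger_force: 18.6
jig [-0.81376272 51.97330066] z 129.45195624242194 yaw -2.0484866530733195 -2.6743199610769572
```

The stop has been met (force 39 N at the predicted angle). I back off, rise well clear and look.

```bash
python3 -m creep '0.0005 0.01 0 0 0 0 0;0.0005 0.015 0 0 0 0 0;0 0.01 0 0 0 0 0;0 0 0.04 0 0 0 0;0 0 0.04 0 0 0 0;0 0 0.04 0 0 0 0'
python3 -m creep '-0.01 0.03 0.02 0 0 0 0;-0.01 0.035 0.02 0 0 0 0;-0.01 0.035 0 0 0 0 0;-0.01 0.035 0 0 0 0 0;-0.01 0.035 0 0 0 0 0;-0.01 0.035 0 0 0 0 0;0 0 0 0 0 0 0;0 0 0 0 0 0 0'
python3 - <<'E'
from h import *
a=viewer.capture("top");b=viewer.capture("scene")
cv2.imwrite("pics/c7.png",np.hstack([cv2.resize(a[150:270,180:320],(400,343),interpolation=2),cv2.resize(b[165:265,215:331],(400,343),interpolation=2)])[:,:,::-1])
E
```

```text
time: 13.3
tool_pos: [541.6, 65.5, 249.0]
tcp_rot: [3.141, -0.001, -2.123]
contact_force: [1.7, 0.6, 0.6]
grip_width: 0.7
finger_force: 0.0
time: 13.97
tool_pos: [481.3, 271.6, 287.9]
tcp_rot: [-3.141, 0.0, -2.12]
contact_force: [0.9, 0.8, 0.3]
grip_width: 0.8
finger_force: 0.0
```

View pics/c7.png

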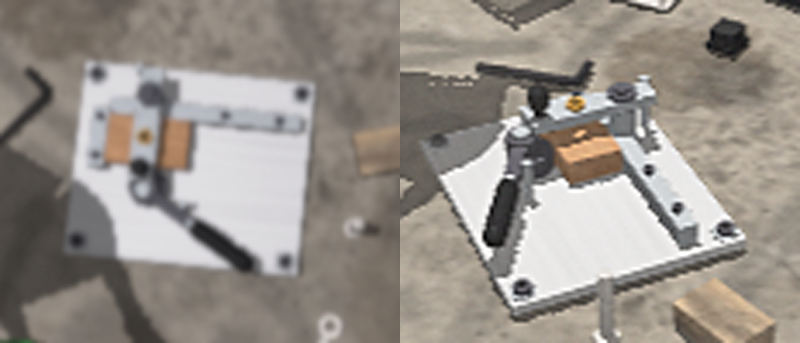

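The leaf lies straight across the block (left panel, bush at (145,135)). The lever is at about 1.91 rad, the block is home, and the other things haven't moved.

```bash
python3 -c "
from plant import order
print(order.close_job())"
```

```text
the job is handed in; nothing more can be done
None
```

The job is handed in: the block is home against the end stop, the cam lever is at its stop clamping it, and the leaf is over the block at its stop; the pictures and push forces agree, but the cam's clamping force could not be read and no verdict was returned.

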